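# Ratchet a lift up three notches and lay a bar level on it

## Task

Raise the saddle of the small ratchet lift level with the fixed rest beside it by pressing its lever fully down and letting it come fully back up exactly three times; move the saddle with the lever only, as it cannot be let down again. Then lay the long black bar flat and centred across the saddle and the fixed rest, square to the two, and let go of it. Leave the other things on the bench as they are.

Things in the scene. Friction and masses are not known exactly. Their poses are not given: they have to be found in the camera images.
- fixture: aluminium base plate, 128 x 186 x 8 mm, fixed to the bench, that carries the lift and the fixed rest. Origin on the bench surface midway between lift column and rest (70 mm from each along y); z up; y runs from the fixed rest to the lift; the lever reaches out to -x, the side of the robot. The plate spans x -84 to +44 mm and y -93 to +93 mm. Between lift and rest nothing stands above the plate
- saddle (a joint): height of the lift's saddle above its lowest position, in m, up positive: 0 to 0.004 at the start, then 0.012, 0.024 and 0.036 after one, two and three full strokes; 0.036 is level with the fixed rest. A fourth stroke would take it to 0.048. A friction brake (13 N) holds it wherever it is
- saddle_top (a point): middle of the top face of the lift's saddle, a narrow flat ridge 54 mm long (fixture x) and 12 mm wide (fixture y) on a toothed steel column; 89 mm above the bench at saddle joint 0
- fixed_rest (a point): middle of the top face of the fixed rest, a narrow upright plate 54 mm long (fixture x), 12 mm wide (fixture y), its top 125 mm above the bench
- between (a point): point midway between the saddle and the fixed rest at the height of the fixed rest's top (125 mm): where the middle of the bar's underside belongs. Axes are the fixture's
- lever (a joint): angle of the lever in rad: 0 fully up (where a spring returns it), 0.38 fully down at its stop. Pressing takes 7 to 11 N at the pad. The pawl only clicks under the next tooth when the lever has come back up to below 0.04, and lifts the saddle a whole notch only on reaching 0.36 or more
- lever_pad (a point): centre of the top face of the round black pad, 32 mm across and 8 mm thick, at the free end of the lever; push it down from above. It swings about a pivot 66 mm to -x and 70 mm to +y of the fixture origin, 67.5 mm high, at 110 mm from it: top about 94 mm above the bench when up and about 53 mm when fully down, moving horizontally by less than 4 mm
- bar_center (a point): centre, half-way up, of the long black flat bar, 200 mm along its own x, 52 mm wide along y, 10 mm thick, 0.2 to 0.36 kg, with a hole near one end; lies flat and loose on the thin red mat (top 1.7 mm above the bench) to the left
- post: bystander: black round bearing post, 36 mm across, 31 mm high, origin under its middle
- foot: bystander: black round rubber foot, 40 mm across, 21 mm high, origin under its middle
- pliers: bystander: small pliers lying flat, 141 x 52 x 12 mm, origin under their middle

How it is judged:
By the outcome, as a careful person would: the job done as asked, in the order asked, and still so for the second after the job is handed in, with the robot touching nothing.
It also fails if it takes over 59 s, if anything falls off the work surface, if the arm or the gripper's body presses on something with over 40 N, if the wrist force passes 120 N, or if a joint passes its speed limit or range.

## Robot

A 6-joint arm with a two-finger parallel gripper is mounted at the origin on the work surface; the furniture and walls round the work are solid. World frame = base frame: x ahead of the robot, y to its left, z up, the work surface at z = 0. Lengths are in m, angles in rad, forces in N, time in s.
With the tool pointing down it reaches from about 0.325 to 0.85 m from the base axis. Payload 15.5 kg.
Tool frame: the origin (TCP) lies midway between the tips of the shut fingers; the grasp point (between the pads) lies manip.grip_depth behind it (manip.grip_depth is the distance from the TCP to the grasp point, in m); z points along the fingers, y is the direction in which the jaws open and shut (so a half turn about z gives the same grasp; the last joint's range is limited). The gripper opens to 91 mm and grips with 3 to 60 N. Pads are 32 mm wide; open, the fingers measure 118 mm over their backs; the gripper's body (76 mm by 178 mm) begins 60 mm behind the grasp point.
Start: joints at [-0.096, 0.494, 1.345, -0, 1.302, -0.096], TCP at [0.625, 0, 0.214] pointing down, gripper open.
Joint ranges: [-2.91, 2.91], [-0.82, 2.16], [0.22, 2.67], [-1.22, 4.37], [0.12, 2.79], [-3.08, 3.08]. Speed limits (rad/s): [1.89, 1.89, 2.57, 3.01, 3.01, 3.01].

## Interface

Orientations are given as a rotation vector (axis times angle).
In Python, from plant import manip, eyes, masks_of gives the robot as it stands.
- The arm moves only by the tool send_rows, never from a script. Its argument "targets" is text: rows parted by semicolons, each of 6 numbers parted by spaces: the shift along the tool's x, y, z in cm, then the turn, a rotation vector about the tool's x, y, z in rad. A call has exactly 5 rows; each row shifts and turns the commanded pose from where the row before left it, along the tool's axes as they then stand; what a row does not reach is not made up. A row lasts 1/12 s, in which the tool goes at most 41.7 mm and 7.16 degrees, less where a joint would pass 70% of its speed; a pose out of reach is approached as far as the arm can. A call with a gripper value outside its range is refused whole. "jaw" is the finger opening in cm, from 0 to 9.12, set as the call begins (left out, the last holds). The fingers move at their own pace and stop on an object; "squeeze" is the grip in N (left out, the last holds). Time passes only in rows, so rows that do not move let the fingers close, or fill a call up. It gives the time, the measured TCP pose, the force and the opening at its end, in the units of the state.
- manip.get_obs(): the state, without advancing time (a new reading comes with each control period).
- eyes.get_image(name): name is "side" or "top"; returns the picture (420x560x3 uint8, red, green, blue); there is no depth.
- eyes.get_calibration(name): a dict with "camera_matrix" (3x3 intrinsics, pixels), "k1" (the pictures are not rectified: a ray, as slopes to the right and down, at radius r is drawn at 1 + k1 r^2 times it, then the intrinsics apply), "eye" and "orientation" of the camera in the world. Camera axes: x right, y up, looking along -z (the intrinsics and any distortion apply to the point x, -y, -z); pixel columns grow to the right and rows downward; lengths in m; the calibration is good to about 2 mm. A picture is of the moment at which its call begins. get_calibration takes no time and is no camera call.
- manip.sign_off(): hands the job in, once; it reports no verdict.
Trained networks look in the newest picture that a camera, given by its name, has taken for a name from the list of things; names that differ only in an ending like _2 or _b are one class to them, and where a whole thing is asked for, a point or a joint stands for the part that bears it (a point fixed in the world has none). Each returns a list of dicts, best first, with "p" (0 to 1); they miss things now and then, are a little off and sometimes report something else, mostly with a low value. They report only what shows in the picture. A call takes as long as a camera call.
- masks_of(camera, query): "region" (420x560 bool, what is visible of it) and "location" ([column, row] in pixels, amid what is visible of it).
The state is a dict: "time_s": time; "joints": joint angles; "dq": joint speeds; "tau": joint torques, N m; "tool_pos": TCP position; "tcp_rot": TCP orientation; "ft_force": force on the tool from outside, world axes, zero at the start; "wrist_torque": the same for the moment, N m; "gripper_width": finger opening in m.
Only numpy, scipy, OpenCV 4.12 (cv2) and the standard library are available. Lean on these libraries where they do the work, as an engineer would, in place of code of your own. Each camera call takes 0.05 s, during which the arm holds its last target.

## Working session

There is one attempt and no reset: what is moved stays moved. The work goes in short steps, Python scripts to look and compute and a tool call to move; the robot and the scene stay as the last step left them, time stands still between calls to the robot, and variables do not carry over. Pictures are saved under pics/ and viewed, and the job is handed in when it is done.

Besides the shell and the picture viewer there is one more tool, called after "Call:" as name(argument=value, ...), one argument or row to a line, values as JSON. send_rows: Moves the arm, as the interface text tells. Its arguments: {"type":"object","properties":{"targets":{"type":"string"},"jaw":{"type":"number"},"squeeze":{"type":"number"}},"required":["targets"]}

```bash
mkdir -p pics; ls
python3 - <<'E'
from plant import manip, eyes, masks_of
import cv2
print(manip.get_obs(), manip.grip_depth)
for n in ("side","top"):
    im=eyes.get_image(n); cv2.imwrite(f"pics/{n}0.png",im[:,:,::-1])
    print(n,eyes.get_calibration(n))
    for q in ["fixture","saddle_top","fixed_rest","lever_pad","bar_center","post","foot","pliers"]:
        try: print(q,[(round(d["p"],2),d["location"],int(d["region"].sum())) for d in masks_of(n,q)][:3])
        except Exception as e: print(q,e)
E
```

```text
pics
{'time_s': 0.0, 'joints': array([-9.54810665e-02,  4.94177936e-01,  1.34611746e+00, -2.30772085e-05,
        1.30250127e+00, -9.55435169e-02]), 'dq': array([ 7.61619867e-04, -8.88149428e-04,  1.91477346e-03, -8.92558872e-05,
       -9.89216024e-04,  1.39577794e-03]), 'tau': array([-1.07322368e-03, -8.78814626e+01, -3.81857479e+01,  7.05250050e-02,
        5.33505273e-02, -1.50444166e-04]), 'tool_pos': array([6.24625779e-01, 4.29909639e-05, 2.13346160e-01]), 'tcp_rot': array([-2.22071848e+00, -2.22087079e+00,  1.23028513e-03]), 'ft_force': array([ 0.07965567, -0.49153354,  0.21997719]), 'wrist_torque': array([-0.02532314,  0.01937896, -0.00964112]), 'gripper_width': 0.09126218673181807} 0.0188
side {'camera_matrix': array([[405.67220077,   0.        , 287.32999804],
       [  0.        , 405.67220077, 210.0629597 ],
       [  0.        ,   0.        ,   1.        ]]), 'k1': -0.09777550504415634, 'eye': array([0.34898499, 0.93651353, 0.45231636]), 'orientation': array([ 0.19750305, -1.64955551, -2.43127049])}
fixture [(0.59, [284.3, 210.1], 2389)]
saddle_top [(0.63, [269.3, 200.7]
[... 203 characters left out ...]
0.73, [326.4, 260.0], 240), (0.73, [190.3, 258.1], 193)]
pliers [(0.51, [361.4, 233.4], 142)]
top {'camera_matrix': array([[431.15618998,   0.        , 280.89222291],
       [  0.        , 431.15618998, 209.56421002],
       [  0.        ,   0.        ,   1.        ]]), 'k1': -0.007191575455664971, 'eye': array([0.46814881, 0.09048979, 0.96726898]), 'orientation': array([ 0.08185111, -0.07384029, -1.57688313])}
fixture [(0.89, [376.2, 196.2], 2354), (0.41, [261.3, 263.3], 229)]
saddle_top []
fixed_rest [(0.57, [378.7, 197.1], 2303)]
lever_pad [(0.57, [327.7, 215.5], 116)]
bar_center [(0.81, [203.4, 241.7], 2082)]
post [(0.71, [233.7, 130.2], 227)]
foot [(0.61, [259.0, 261.7], 274)]
pliers []
```

View pics/side0.png

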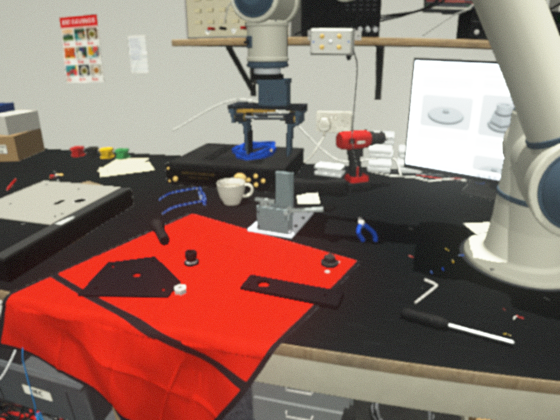

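View pics/top0.png

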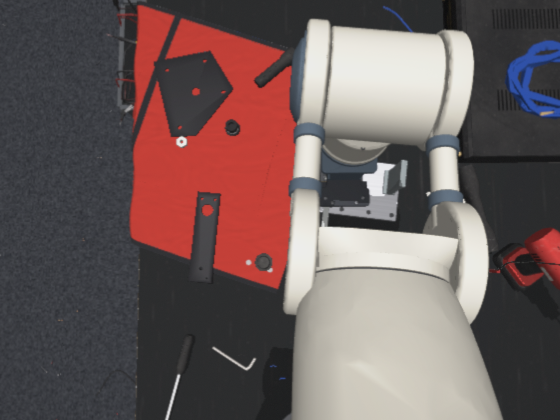

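```bash
cat > h.py <<'E'
import numpy as np, cv2
from scipy.spatial.transform import Rotation as R
from plant import manip, eyes, masks_of
def cal(n):
    c=eyes.get_calibration(n); return c["camera_matrix"],c["k1"],np.array(c["eye"]),R.from_rotvec(c["orientation"]).as_matrix()
def proj(n,P):
    K,k,e,M=cal(n); p=(np.atleast_2d(P)-e)@M
    s=np.c_[p[:,0]/-p[:,2],-p[:,1]/-p[:,2]]; r2=(s**2).sum(1,keepdims=True)
    s=s*(1+k*r2); return s*[K[0,0],K[1,1]]+[K[0,2],K[1,2]]
def ray(n,uv):
    K,k,e,M=cal(n); uv=np.atleast_2d(uv).astype(float)
    s=cv2.undistortPoints(uv[:,None],K,np.array([k,0,0,0.]))[:,0]
    d=np.c_[s[:,0],-s[:,1],-np.ones(len(s))]@M.T
    return e,d
def onz(n,uv,z):
    e,d=ray(n,uv); return e+d*((z-e[2])/d[:,2])[:,None]
def shot(n,f,box=None,scale=1):
    im=eyes.get_image(n); save(im,f,box,scale); return im
def save(im,f,box=None,scale=1):
    if box: im=im[box[1]:box[3],box[0]:box[2]]
    cv2.imwrite(f"pics/{f}.png",cv2.resize(im,None,fx=scale,fy=scale,interpolation=cv2.INTER_CUBIC)[:,:,::-1])
def near(n,q):
    return [(round(d["p"],2),[round(float(x),1) for x in d["location"]],int(d["region"].sum())) for d in masks_of(n,q)][:3]
E
python3 - <<'E'
from h import *
im=eyes.get_image("top"); save(im,"topbar",(170,170,290,300),5)
m=masks_of("top","bar_center")[0]["region"].astype(np.uint8)
r=cv2.minAreaRect(np.argwhere(m)[:,::-1].astype(np.float32)); print(r)
b=cv2.boxPoints(r); P=onz("top",b,.0117); print(b,P, P.mean(0)); 
for i in range(4): print(np.linalg.norm(P[i]-P[(i+1)%4]), np.degrees(np.arctan2(*(P[(i+1)%4]-P[i])[[1,0]])))
im=eyes.get_image("side"); save(im,"sidefix",(230,150,390,310),4)
E
```

```text
((203.82713317871094, 236.81985473632812), (23.846729278564453, 90.17092895507812), 6.1466264724731445)
[[187.14488 280.36945]
 [196.79976 190.7169 ]
 [220.50938 193.27026]
 [210.8545  282.9228 ]] [[0.4085053  0.30194    0.0117    ]
 [0.60698811 0.28307609 0.0117    ]
 [0.60078907 0.22986975 0.0117    ]
 [0.40263061 0.24977723 0.0117    ]] [0.50472827 0.26616577 0.0117    ]
0.19937721410120599 -5.429113649740455
0.05356624875465577 -96.6455392213441
0.1991559180878447 174.2631754071394
0.05249254184871727 83.57430268746441
```

View pics/topbar.png

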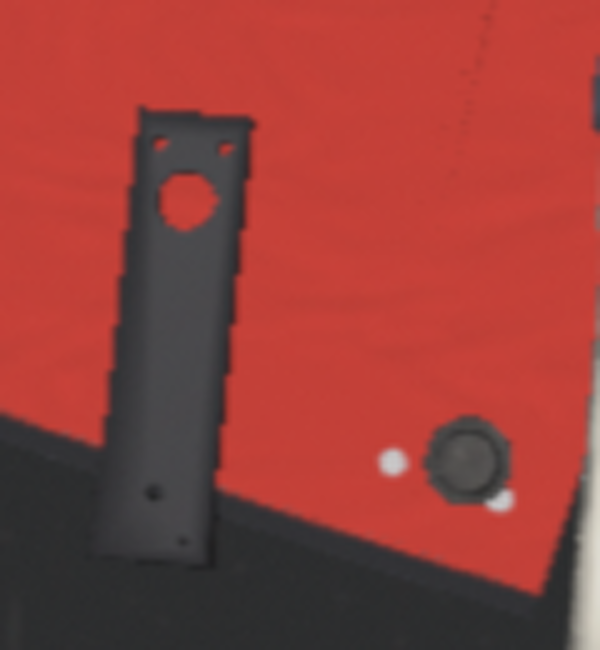

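View pics/sidefix.png

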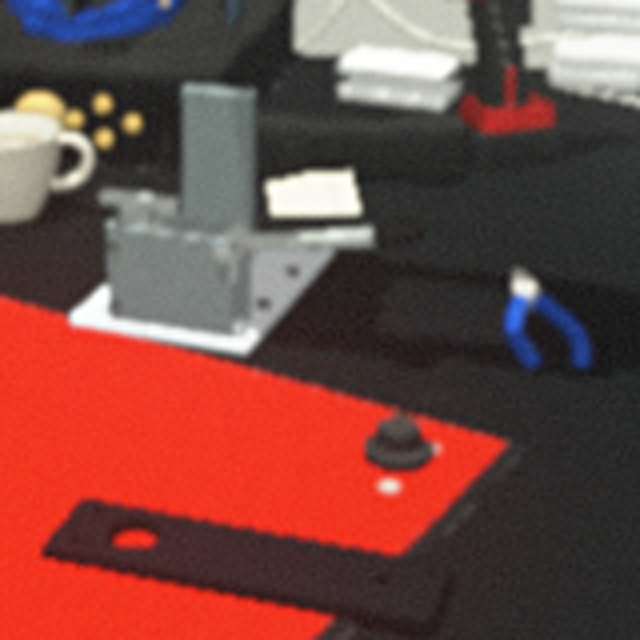

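Call:
send_rows(
  targets="4 -1 -2 0 0 0;4 -1 -1 0 0 0;4 -1 0 0 0 0;4 -1 0 0 0 0;4 0 0 0 0 0",
)

```text
time_s: 1.47
tool_pos: [0.5844, 0.1973, 0.2424]
tcp_rot: [-2.222, -2.221, 0.0]
ft_force: [0.5, -0.1, 0.8]
gripper_width: 0.0911
```

Run:
```python
from h import *
im=shot("top","top1"); save(im,"topfix",(300,130,440,270),5)
for q in ["fixture","saddle_top","fixed_rest","lever_pad","pliers"]: print(q,near("top",q))
m=masks_of("top","fixture")
if m:
    m=m[0]["region"].astype(np.uint8)
    r=cv2.minAreaRect(np.argwhere(m)[:,::-1].astype(np.float32)); b=cv2.boxPoints(r);print(r,b,onz("top",b,.008))
```

```text
fixture [(0.87, [353.2, 189.3], 5131)]
saddle_top [(0.47, [329.2, 168.9], 177)]
fixed_rest [(0.64, [352.5, 187.8], 5308)]
lever_pad [(0.6, [324.2, 229.2], 495)]
pliers [(0.66, [353.4, 284.0], 609)]
((357.94830322265625, 209.65399169921875), (90.18595123291016, 103.51090240478516), 3.9182491302490234) [[309.4241  258.20712]
 [316.49734 154.93817]
 [406.4725  161.10086]
 [399.39926 264.3698 ]] [[ 0.45492344  0.03274665  0.008     ]
 [ 0.68710322  0.01354011  0.008     ]
 [ 0.67128081 -0.18944779  0.008     ]
 [ 0.43993603 -0.16552434  0.008     ]]
```

View pics/topfix.png

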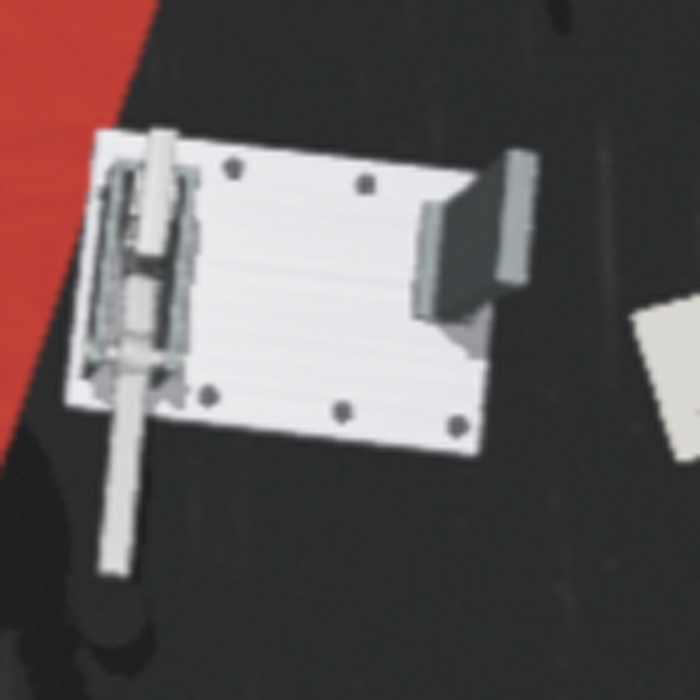

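View pics/top1.png

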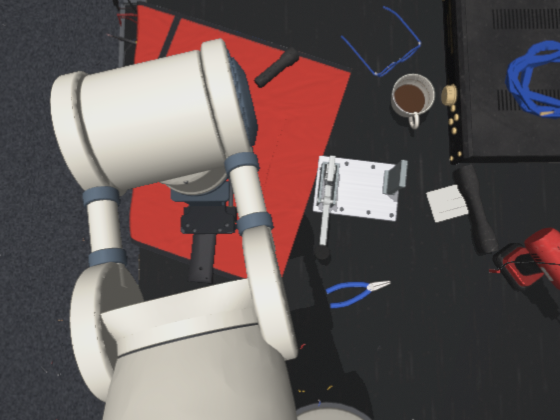

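Run:
```python
from h import *
from scipy.optimize import least_squares
c=lambda U:(np.array(U,float)+.5)/5-.5+[300,130]
uv=c([(97,129),(66,404),(479,455),(508,150),(539,153),(526,286),(497,281)])
L=np.array([(44,93,8),(-84,93,8),(-84,-93,8),(27,-64,125),(27,-76,125),(-27,-76,125),(-27,-64,125)])/1000
def W(p,L): 
    L=np.atleast_2d(L);cc,s=np.cos(p[2]),np.sin(p[2]); return np.c_[p[0]+cc*L[:,0]-s*L[:,1],p[1]+s*L[:,0]+cc*L[:,1],L[:,2]]
for idx in (range(7),range(3),range(3,7)):
    idx=list(idx)
    f=least_squares(lambda p:(proj("top",W(p,L[idx]))-uv[idx]).ravel(),[.55,-.08,-.1]);print(f.x,np.degrees(f.x[2]),np.round(f.fun,1))
    if len(idx)==7:p=f.x
import math
pad=W(p,[-.066-.107,.07,.094]);print("pad",pad,proj("top",pad), "seen",c([(110,605)]))
sd=W(p,np.array([(s*.027,.07+t*.006,.089) for s,t in((1,1),(1,-1),(-1,-1),(-1,1))]));print((proj("top",sd)-[300,130]+.5)*5)
print("rest side",proj("side",W(p,[[0,-.07,.125],[0,.07,.089],[-.173,.07,.094]])))
print(near("side","lever_pad"))
im=shot("side","s1")
save(im,"s1fix",(230,150,350,250),6)
q=proj("side",W(p,np.r_[L,sd*0+np.array([(s*.027,.07+t*.006,.089) for s,t in((1,1),(1,-1),(-1,-1),(-1,1))]),[[-.173,.07,.094]]]));print(((q-[230,150]+.5)*6).round())
```

```text
[ 0.63152396 -0.07849523 -0.12751122] -7.305854969621368 [-0.1 -0.4 -0.3  0.4  0.1  0.2  0.2 -0.3  0.  -0.2  0.2 -0.  -0.1  0.3]
[ 0.63169981 -0.07873946 -0.12695983] -7.274262289812747 [-0.  -0.5 -0.2  0.4  0.2  0.1]
[ 0.63131173 -0.07832396 -0.12581656] -7.208757983654278 [ 0.1 -0.2 -0.1 -0.1  0.1  0.  -0.2  0.3]
pad [[0.46883009 0.01293618 0.094     ]] [[321.74058595 251.76500253]] seen [[321.6 250.6]]
[[149.16891966 128.19810498]
 [177.97147918 131.58309847]
 [163.87149478 259.49763401]
 [134.89853627 256.06500642]]
rest side [[283.83465079 171.93126564]
 [264.17548667 199.5099066 ]
 [328.76408875 206.31795466]]
[(0.62, [313.9, 208.7], 219)]
[[100. 476.]
 [371. 521.]
 [503. 369.]
 [269. 132.]
 [278. 126.]
 [383. 137.]
 [375. 144.]
 [146. 297.]
 [157. 288.]
 [271. 303.]
 [260. 312.]
 [596. 341.]]
```

View pics/s1fix.png

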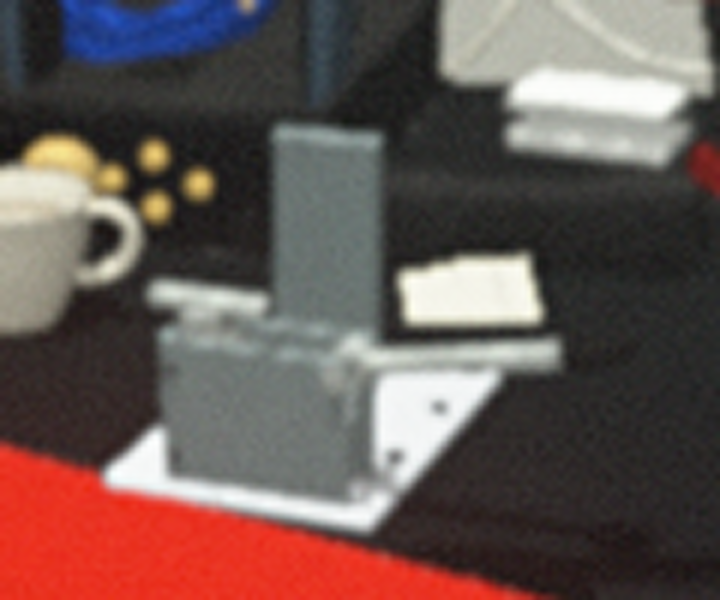

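Call:
send_rows(
  targets="-3.5 -2.2 0.5 0 0 0;-3.5 -2.2 0.5 0 0 0;-3.5 -2.2 0.5 0 0 0;-3.5 -2.2 0.5 0 0 0;-3.5 -2.2 1 0 0 0",
  jaw=0,
)

```text
time_s: 2.33
tool_pos: [0.4755, 0.0194, 0.2126]
tcp_rot: [2.221, 2.22, 0.001]
ft_force: [1.8, -0.7, 0.3]
gripper_width: 0.061
```

Call:
send_rows(
  targets="-1.1 -0.4 3 0 0 0;0 0 3 0 0 0;0 0 2 0 0 0;0 0 1.2 0 0 0;0 0 0 0 0 0",
)

```text
time_s: 2.75
tool_pos: [0.4711, 0.0096, 0.1182]
tcp_rot: [-2.221, -2.218, 0.004]
ft_force: [-1.5, 0.3, -0.4]
gripper_width: 0.0276
```

Call:
send_rows(
  targets="0.3 0 0 0 0 0;0 0 0 0 0 0;0 0 0 0 0 0;0 0 0 0 0 0;0 0 0 0 0 0",
)

```text
time_s: 3.17
tool_pos: [0.4729, 0.0134, 0.1208]
tcp_rot: [2.221, 2.221, 0.001]
ft_force: [-0.3, -0.1, -0.3]
gripper_width: 0.0005
```

Run:
```python
from h import *
im=shot("side","s2",(230,150,390,270),5)
print(manip.get_obs())
print(proj("side",[0.469,0.013,.094]),proj("side",manip.get_obs()["tool_pos"]))
```

```text
{'time_s': 3.2167, 'joints': array([-9.80269012e-02,  4.12503271e-01,  1.82355931e+00,  2.73657568e-06,
        9.04501515e-01, -9.81974621e-02]), 'dq': array([-0.00153716,  0.00565211,  0.00331064,  0.00016233, -0.00206439,
        0.0013836 ]), 'tau': array([-2.74184113e-04, -6.79787850e+01, -2.59299302e+01,  5.72026963e-02,
        4.99508274e-02, -8.19392262e-04]), 'tool_pos': array([0.47285408, 0.01338681, 0.1206425 ]), 'tcp_rot': array([2.22069261e+00, 2.22106765e+00, 1.02738933e-03]), 'ft_force': array([-0.29119516, -0.47078471,  0.24625024]), 'wrist_torque': array([0.04791009, 0.00423767, 0.01936913]), 'gripper_width': 0.0004666548047349406}
[[328.69153152 206.32117782]] [[327.50059111 196.00191992]]
```

View pics/s2.png

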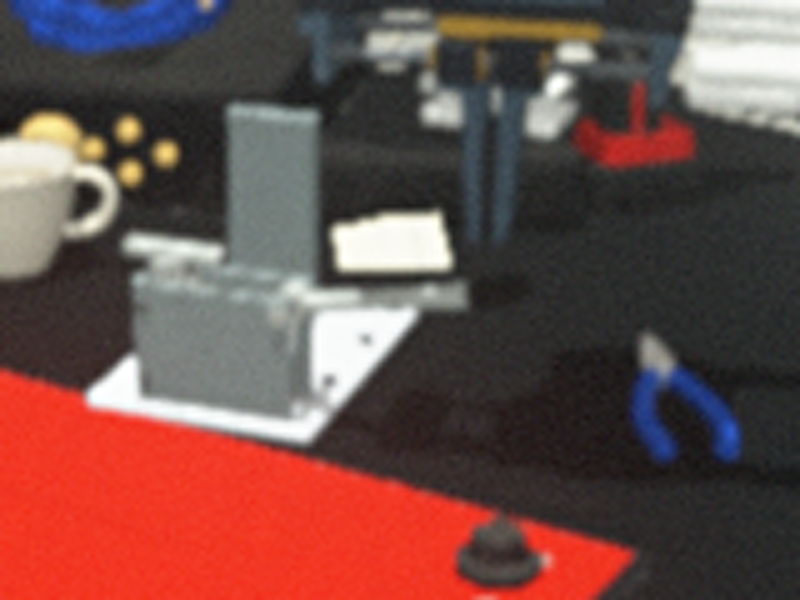

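Call:
send_rows(
  targets="0 -0.2 1.5 0 0 0;0 0 1 0 0 0;0 0 1 0 0 0;0 0 1 0 0 0;0 0 0.5 0 0 0",
)

```text
time_s: 3.63
tool_pos: [0.4701, 0.0135, 0.0696]
tcp_rot: [-2.221, -2.221, 0.001]
ft_force: [-3.3, 1.3, 9.6]
gripper_width: 0.0004
```

Call:
send_rows(
  targets="0 0 0.6 0 0 0;0 0 0.4 0 0 0;0 0 0.2 0 0 0;0 0 0.2 0 0 0;0 0 0 0 0 0",
)

```text
time_s: 4.05
tool_pos: [0.4706, 0.0134, 0.0563]
tcp_rot: [2.221, 2.221, 0.0]
ft_force: [-2.6, 0.7, 9.0]
gripper_width: 0.0003
```

Call:
send_rows(
  targets="0 0 0.2 0 0 0;0 0 0.1 0 0 0;0 0 0.1 0 0 0;0 0 0 0 0 0;0 0 0 0 0 0",
)

```text
time_s: 4.47
tool_pos: [0.471, 0.0133, 0.0537]
tcp_rot: [2.22, 2.221, 0.002]
ft_force: [-8.6, 1.7, 37.8]
gripper_width: 0.0008
```

Call:
send_rows(
  targets="0 0 -1.5 0 0 0;0 0 -1.5 0 0 0;0 0 -1.5 0 0 0;0 0 -1.5 0 0 0;0 0 -0.7 0 0 0",
)

```text
time_s: 4.88
tool_pos: [0.4713, 0.0133, 0.1209]
tcp_rot: [2.22, 2.22, 0.002]
ft_force: [0.2, -0.1, 0.1]
gripper_width: 0.0006
```

Call:
send_rows(
  targets="0 0 0 0 0 0;0 0 0 0 0 0;0 0 0 0 0 0;0 0 0 0 0 0;0 0 0 0 0 0",
)

```text
time_s: 5.3
tool_pos: [0.4701, 0.0134, 0.1184]
tcp_rot: [-2.221, -2.221, 0.001]
ft_force: [0.2, -0.7, 1.3]
gripper_width: 0.0003
```

```bash
cat > fit.py <<'E'
from h import *
p=[0.63152396,-0.07849523,-0.12751122]
def W(L):
    L=np.atleast_2d(L);cc,s=np.cos(p[2]),np.sin(p[2]); return np.c_[p[0]+cc*L[:,0]-s*L[:,1],p[1]+s*L[:,0]+cc*L[:,1],L[:,2]]
E
python3 - <<'E'
from fit import *
im=shot("side","s3",(230,150,390,270),5)
print(manip.get_obs()["tool_pos"],manip.get_obs()["ft_force"])
for h in (0,.004,.012,.024,.036): print(h,((proj("side",W([[.027,.07,.089+h],[-.027,.07,.089+h]]))-[230,150]+.5)*5).round(1).tolist())
E
```

```text
[0.47021594 0.01339915 0.11856446] [-0.08845201 -1.67432755 -0.40295505]
0 [[126.2, 243.7], [221.4, 256.5]]
0.004 [[126.0, 236.5], [221.3, 249.2]]
0.012 [[125.6, 222.1], [221.1, 234.6]]
0.024 [[124.9, 200.3], [220.8, 212.4]]
0.036 [[124.2, 178.3], [220.5, 190.1]]
```

View pics/s3.png

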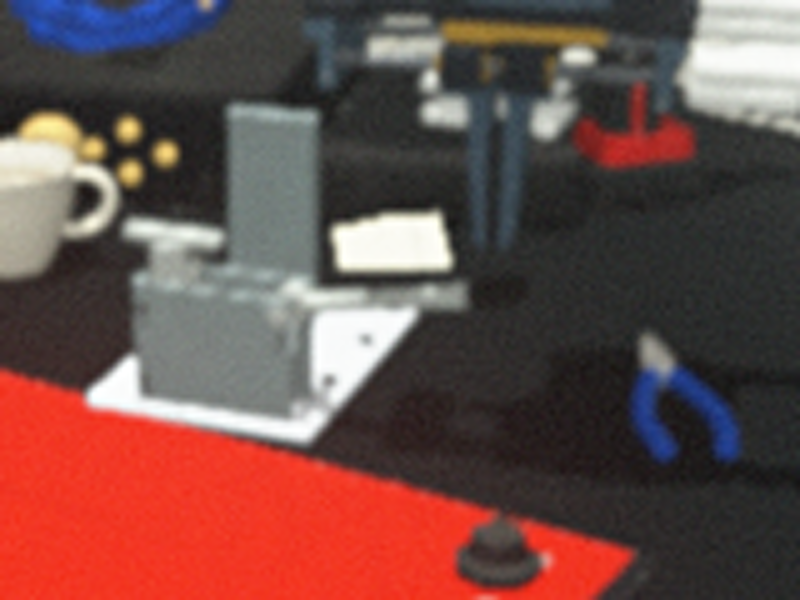

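Stroke 1 worked: the saddle's front edge is at about (124,220), which matches the 0.012 prediction of (125.6,222), and the lever is back up. On to stroke 2.

Call:
send_rows(
  targets="0 0 1.4 0 0 0;0 0 1 0 0 0;0 0 1 0 0 0;0 0 1 0 0 0;0 0 0.8 0 0 0",
)

```text
time_s: 5.77
tool_pos: [0.4694, 0.0135, 0.0662]
tcp_rot: [-2.22, -2.22, 0.002]
ft_force: [-4.3, 1.6, 9.6]
gripper_width: 0.0001
```

Call:
send_rows(
  targets="0 0 0.5 0 0 0;0 0 0.4 0 0 0;0 0 0.3 0 0 0;0 0 0.2 0 0 0;0 0 0 0 0 0",
)

```text
time_s: 6.18
tool_pos: [0.4704, 0.0134, 0.0537]
tcp_rot: [-2.221, -2.221, 0.0]
ft_force: [-7.9, 1.9, 35.7]
gripper_width: 0.0005
```

At the stop (z 0.0537, 36 N). Releasing.

Call:
send_rows(
  targets="0 0 -1.5 0 0 0;0 0 -1.5 0 0 0;0 0 -1.5 0 0 0;0 0 -1.4 0 0 0;0 0 -0.7 0 0 0",
)

```text
time_s: 6.6
tool_pos: [0.471, 0.0133, 0.1202]
tcp_rot: [2.221, 2.221, 0.001]
ft_force: [1.1, -0.6, 0.7]
gripper_width: 0.0004
```

Call:
send_rows(
  targets="0 0 0 0 0 0;0 0 0 0 0 0;0 0 0 0 0 0;0 0 0 0 0 0;0 0 0 0 0 0",
)

```text
time_s: 7.02
tool_pos: [0.4702, 0.0134, 0.1184]
tcp_rot: [-2.221, -2.221, 0.001]
ft_force: [1.1, 0.8, 0.0]
gripper_width: 0.0005
```

Run:
```python
from fit import *
im=shot("side","s4",(230,150,390,270),5)
print(manip.get_obs()["tool_pos"],manip.get_obs()["ft_force"])
```

```text
[0.47023245 0.01336708 0.11856807] [ 0.24654816 -0.79192269  0.15443849]
```

View pics/s4.png

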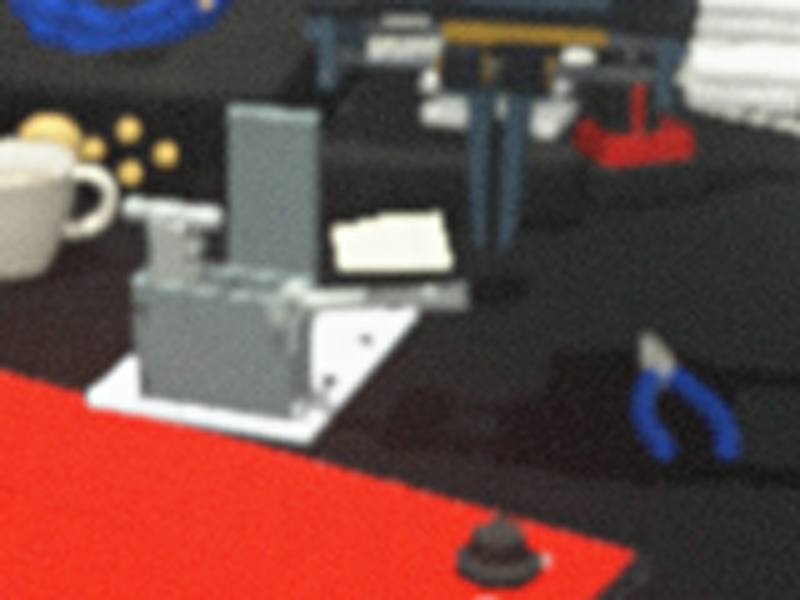

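The saddle's left end is now at about (124,199), as predicted for 0.024, and the lever is back up. Stroke 3 uses the same rows.

Call:
send_rows(
  targets="0 0 1.4 0 0 0;0 0 1 0 0 0;0 0 1 0 0 0;0 0 1 0 0 0;0 0 0.8 0 0 0",
)

```text
time_s: 7.48
tool_pos: [0.4695, 0.0135, 0.0663]
tcp_rot: [-2.22, -2.22, 0.002]
ft_force: [-4.3, 0.0, 8.4]
gripper_width: 0.0006
```

Call:
send_rows(
  targets="0 0 0.5 0 0 0;0 0 0.4 0 0 0;0 0 0.3 0 0 0;0 0 0.2 0 0 0;0 0 0 0 0 0",
)

```text
time_s: 7.9
tool_pos: [0.4704, 0.0134, 0.0537]
tcp_rot: [-2.221, -2.222, 0.0]
ft_force: [-6.9, -0.0, 33.7]
gripper_width: 0.0005
```

Call:
send_rows(
  targets="0 0 -1.5 0 0 0;0 0 -1.5 0 0 0;0 0 -1.5 0 0 0;0 0 -1.4 0 0 0;0 0 -0.7 0 0 0",
)

```text
time_s: 8.32
tool_pos: [0.471, 0.0133, 0.1203]
tcp_rot: [2.221, 2.221, 0.001]
ft_force: [0.9, 0.3, 0.9]
gripper_width: 0.0003
```

Call:
send_rows(
  targets="0 0 -2 0 0 0;0 0 -2 0 0 0;0 0 -3 0 0 0;0 0 -3 0 0 0;0 0 0 0 0 0",
)

```text
time_s: 8.73
tool_pos: [0.4728, 0.0132, 0.2234]
tcp_rot: [2.218, 2.218, 0.006]
ft_force: [0.8, -0.3, 0.3]
gripper_width: 0.0004
```

Run:
```python
from fit import *
im=shot("side","s5",(230,150,390,270),5)
print(manip.get_obs()["tool_pos"],manip.get_obs()["ft_force"],manip.get_obs()["joints"])
```

```text
[0.47195845 0.01324766 0.22110496] [ 0.05812691 -0.22543787 -1.52962151] [-9.85318890e-02  2.68934671e-01  1.70153308e+00  3.43960200e-05
  1.16668627e+00 -9.85317444e-02]
```

View pics/s5.png

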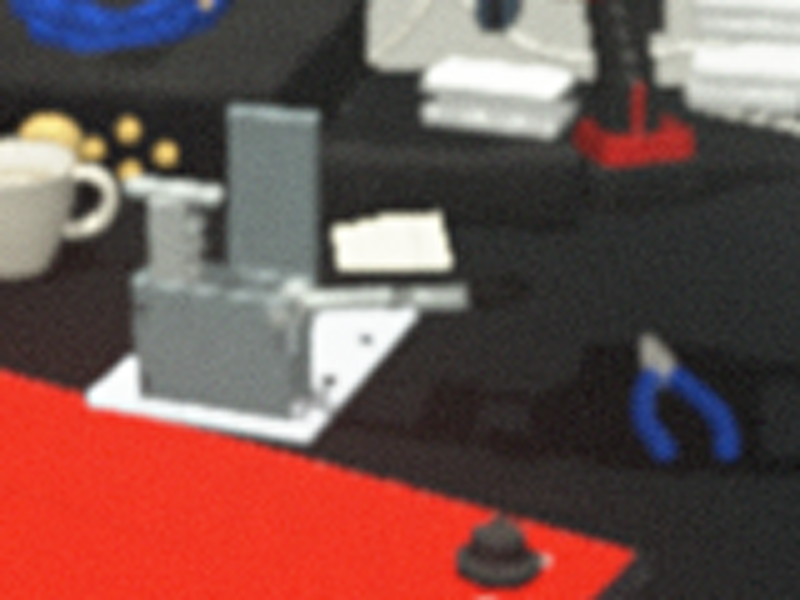

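Saddle is at (124,178), level as predicted for 0.036. The lever is up. Next I refine the bar pose.

Run:
```python
from fit import *
im=shot("top","t5"); save(im,"t5bar",(175,180,235,295),6)
im=shot("side","s5b",(230,265,350,315),6)
b=np.array([.5047,.2662,-np.radians(5.7)])
c,s=np.cos(b[2]),np.sin(b[2])
L=np.array([(.1,.026),(.1,-.026),(-.1,-.026),(-.1,.026)])
P=np.c_[b[0]+c*L[:,0]-s*L[:,1],b[1]+s*L[:,0]+c*L[:,1],np.full(4,.0117)]
print("top pred",((proj("top",P)-[175,180]+.5)*6).round().tolist())
print("side pred",((proj("side",P)-[230,265]+.5)*6).round().tolist())
```

```text
top pred [[136.0, 68.0], [275.0, 80.0], [217.0, 621.0], [76.0, 607.0]]
side pred [[60.0, 128.0], [123.0, 53.0], [682.0, 156.0], [646.0, 243.0]]
```

View pics/t5bar.png

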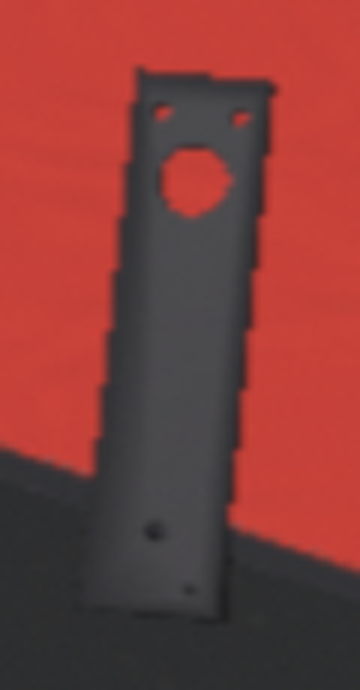

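View pics/s5b.png

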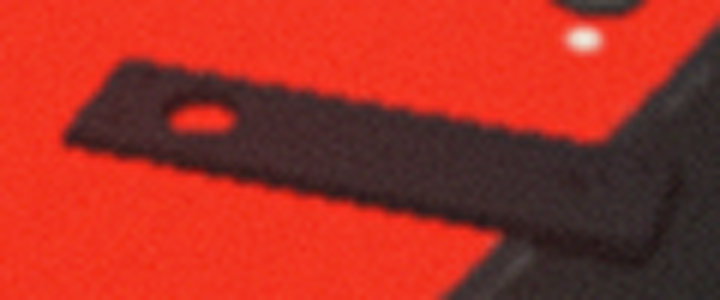

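Call:
send_rows(
  targets="4 0.5 0 0 0 0;4 0.5 0 0 0 0;4 0.5 0 0 0 0;4 0.5 0 0 0 0;4 0.5 0 0 0 0",
  jaw=8.5,
)

```text
time_s: 9.3
tool_pos: [0.4946, 0.2151, 0.2174]
tcp_rot: [-2.221, -2.22, 0.004]
ft_force: [0.6, -0.3, -0.2]
gripper_width: 0.0309
```

Call:
send_rows(
  targets="4 0.5 1 0 0 0;1.2 0.2 2 0 0 0;0 0 2 0 0 -0.122;0 0 2 0 0 -0.122;0 0 0 0 0 -0.122",
)

```text
time_s: 9.72
tool_pos: [0.4996, 0.2647, 0.1437]
tcp_rot: [-1.769, -2.591, 0.011]
ft_force: [-1.0, -0.5, -0.9]
gripper_width: 0.0643
```

Call:
send_rows(
  targets="0 0 0 0 0 -0.122;0 0 0 0 0 -0.122;0 0 0 0 0 -0.122;0 0 0 0 0 -0.122;0 0 0 0 0 -0.122",
)

```text
time_s: 10.13
tool_pos: [0.5016, 0.2649, 0.1472]
tcp_rot: [-0.911, -3.004, 0.003]
ft_force: [0.3, -0.4, -1.1]
gripper_width: 0.0851
```

Call:
send_rows(
  targets="0 0 0 0 0 -0.122;0 0 0 0 0 -0.122;0 0 0 0 0 -0.122;0 0 0 0 0 -0.122;0 0 0 0 0 0",
)

```text
time_s: 10.55
tool_pos: [0.5016, 0.265, 0.1474]
tcp_rot: [-0.157, -3.135, 0.002]
ft_force: [0.3, 0.1, -0.3]
gripper_width: 0.0853
```

Run:
```python
from fit import *
o=manip.get_obs();M=R.from_rotvec(o["tcp_rot"]).as_matrix()
print(o["tool_pos"],o["joints"],o["gripper_width"],"toolx ang",np.degrees(np.arctan2(M[1,0],M[0,0])), M[:,2])
print("tool shift cm",M.T@(np.array([.504,.265,.06])-o["tool_pos"])*100)
```

```text
[0.50162708 0.26496327 0.14736949] [ 3.80726850e-01  4.88582411e-01  1.56731992e+00 -3.77155810e-05
  1.08860735e+00 -1.08994332e+00] 0.08526083587014052 toolx ang 174.26409729713268 [-0.00269573 -0.00111497 -0.99999574]
tool shift cm [-0.2581971   0.03941629  8.73626799]
```

Call:
send_rows(
  targets="-0.25 0 3 0 0 0;0 0 3 0 0 0;0 0 2.5 0 0 0;0 0 1.5 0 0 0;0 0 0 0 0 0",
)

```text
time_s: 10.97
tool_pos: [0.5025, 0.2641, 0.0452]
tcp_rot: [-0.174, -3.131, 0.004]
ft_force: [-0.1, -0.7, 0.3]
gripper_width: 0.085
```

Call:
send_rows(
  targets="0 0 1.5 0 0 0;0 0 1.2 0 0 0;0 0 0.8 0 0 0;0 0 0.5 0 0 0;0 0 0 0 0 0",
)

```text
time_s: 11.38
tool_pos: [0.5047, 0.2649, 0.0086]
tcp_rot: [-0.17, -3.136, 0.001]
ft_force: [0.8, -0.3, 0.4]
gripper_width: 0.085
```

Run:
```python
from fit import *
im=shot("side","s6",(200,180,360,310),5)
o=manip.get_obs();print(o["tool_pos"],o["ft_force"],o["gripper_width"])
```

```text
[0.50495303 0.26506824 0.00916898] [ 0.07104957 -0.51086566  0.98943346] 0.08522857874755006
```

View pics/s6.png

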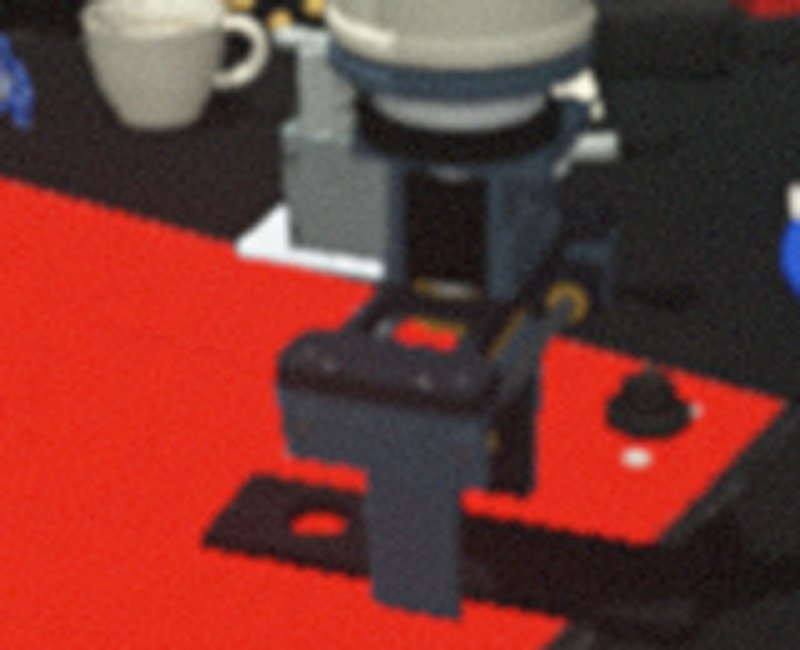

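Call:
send_rows(
  targets="0 0 0.2 0 0 0;0 0 0.2 0 0 0;0 0 0 0 0 0;0 0 0 0 0 0;0 0 0 0 0 0",
)

```text
time_s: 11.85
tool_pos: [0.5051, 0.2651, 0.0053]
tcp_rot: [0.168, 3.137, 0.0]
ft_force: [0.0, 0.5, -0.8]
gripper_width: 0.0848
```

Call:
send_rows(
  targets="0 0 0 0 0 0;0 0 0 0 0 0;0 0 0 0 0 0;0 0 0 0 0 0;0 0 0 0 0 0",
  jaw=4.5,
  squeeze=40,
)

```text
time_s: 12.27
tool_pos: [0.505, 0.2651, 0.0051]
tcp_rot: [-0.168, -3.137, -0.0]
ft_force: [-0.2, -0.8, 0.1]
gripper_width: 0.0548
```

Call:
send_rows(
  targets="0 0 0 0 0 0;0 0 0 0 0 0;0 0 0 0 0 0;0 0 0 0 0 0;0 0 0 0 0 0",
)

```text
time_s: 12.68
tool_pos: [0.5051, 0.2651, 0.0051]
tcp_rot: [0.168, 3.137, 0.0]
ft_force: [0.4, 0.9, 0.2]
gripper_width: 0.0515
```

Call:
send_rows(
  targets="0 0 -1 0 0 0;0 0 -2 0 0 0;0 0 -3 0 0 0;0 0 -3 0 0 0;0 0 -3 0 0 0",
)

```text
time_s: 13.1
tool_pos: [0.5045, 0.2648, 0.1269]
tcp_rot: [-0.168, -3.136, 0.001]
ft_force: [0.6, -0.7, -2.8]
gripper_width: 0.0513
```

Call:
send_rows(
  targets="0 0 -3 0 0 0;0 0 -3 0 0 0;0 0 -2 0 0 0.1;0 0 0 0 0 0.12;0 0 0 0 0 0.12",
)

```text
time_s: 13.52
tool_pos: [0.5054, 0.2652, 0.2073]
tcp_rot: [0.704, 3.059, 0.002]
ft_force: [-0.7, -0.2, -3.2]
gripper_width: 0.0511
```

Call:
send_rows(
  targets="0 0 0 0 0 0.12;0 0 0 0 0 0.12;0 0 0 0 0 0.12;0 0 0 0 0 0.12;0 0 0 0 0 0.12",
)

```text
time_s: 13.93
tool_pos: [0.5046, 0.2649, 0.2057]
tcp_rot: [-1.578, -2.716, 0.001]
ft_force: [0.3, -0.0, -2.0]
gripper_width: 0.0514
```

Call:
send_rows(
  targets="0 0 0 0 0 0.12;0 0 0 0 0 0.12;0 0 0 0 0 0.12;0 0 0 0 0 0.12;0 0 0 0 0 0.07",
)

```text
time_s: 14.35
tool_pos: [0.5046, 0.2649, 0.2056]
tcp_rot: [-2.258, -2.185, 0.001]
ft_force: [-0.1, -0.5, -1.8]
gripper_width: 0.0518
```

Run:
```python
from fit import *
o=manip.get_obs();M=R.from_rotvec(o["tcp_rot"]).as_matrix()
print(o["tool_pos"],o["ft_force"],o["wrist_torque"],o["gripper_width"],"toolx ang",np.degrees(np.arctan2(M[1,0],M[0,0])), M[:,2])
print("tool shift cm",M.T@(np.array([.6315,-.0785,.2])-o["tool_pos"])*100)
```

```text
[0.50456929 0.26488916 0.20564668] [-0.14928154 -0.50639847 -1.78294543] [-0.01347135  0.04986613 -0.01083899] 0.05184067842671871 toolx ang 88.11363662467697 [-3.52809397e-04 -2.20408181e-04 -9.99999913e-01]
tool shift cm [-33.902353    13.81673378   0.56775875]
```

Call:
send_rows(
  targets="-3 1.2 0 0 0 0;-3.6 1.5 0 0 0 0;-3.6 1.5 0 0 0 0;-3.6 1.5 0 0 0 0;-3.6 1.5 0 0 0 0",
)

```text
time_s: 14.77
tool_pos: [0.5724, 0.0875, 0.2058]
tcp_rot: [2.25, 2.193, -0.0]
ft_force: [2.0, 1.4, -3.0]
gripper_width: 0.0515
```

Call:
send_rows(
  targets="-3.6 1.5 0 0 0 0;-3.6 1.5 0 0 0 0;-3.6 1.5 0 0 0 0;-3 1.2 0 0 0 0;-2.2 0.8 0 0 0 0.094",
)

```text
time_s: 15.18
tool_pos: [0.6337, -0.0754, 0.2056]
tcp_rot: [2.35, 2.085, -0.001]
ft_force: [0.0, -0.6, -2.8]
gripper_width: 0.0516
```

Call:
send_rows(
  targets="0 0 1 0 0 0;0 0 1 0 0 0;0 0 0.5 0 0 0;0 0 0 0 0 0;0 0 0 0 0 0",
)

```text
time_s: 15.6
tool_pos: [0.6327, -0.0712, 0.18]
tcp_rot: [-2.348, -2.086, 0.001]
ft_force: [0.3, 0.9, -1.3]
gripper_width: 0.0511
```

Run:
```python
from fit import *
o=manip.get_obs();M=R.from_rotvec(o["tcp_rot"]).as_matrix()
print(o["tool_pos"],o["ft_force"],o["wrist_torque"],o["gripper_width"],"toolx ang",np.degrees(np.arctan2(M[1,0],M[0,0])), M[:,2])
print("tool shift cm",M.T@(np.array([.6315,-.0785,.13])-o["tool_pos"])*100)
im=shot("top","t7"); save(im,"t7c",(260,100,460,260),4)
im=shot("side","s7",(220,120,360,230),5)
```

```text
[ 0.63274111 -0.07124178  0.17997185] [ 0.25990891  0.86286831 -1.34867564] [ 0.01224987 -0.00534805  0.022284  ] 0.05113891609731117 toolx ang 83.22191083201263 [-1.07681467e-03  3.11926940e-04 -9.99999372e-01]
tool shift cm [-0.73631003 -0.03205133  4.99708867]
```

View pics/t7c.png

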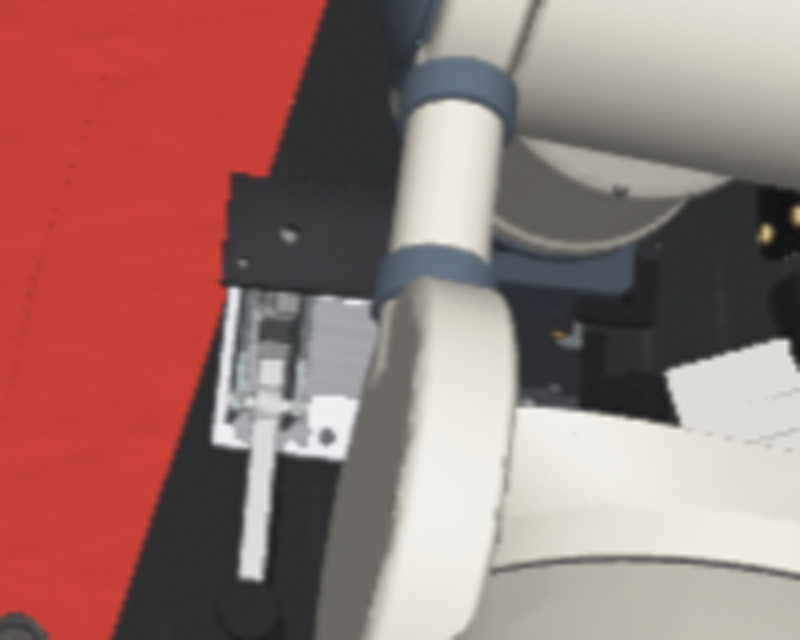

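View pics/s7.png

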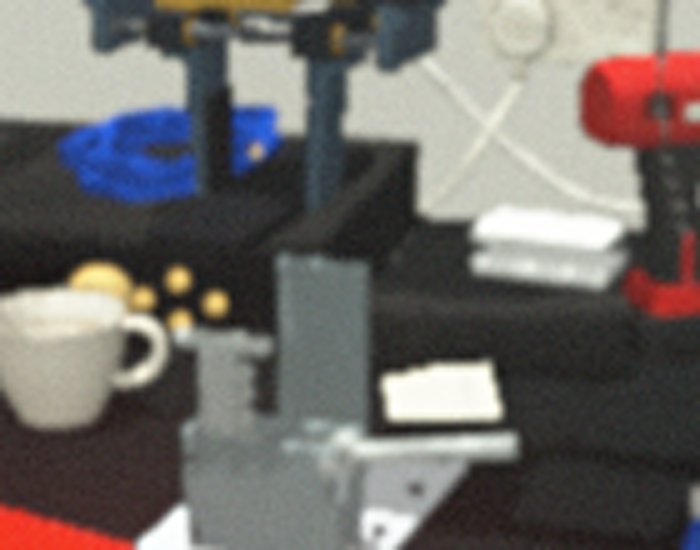

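Run:
```python
from fit import *
c=lambda U:(np.array(U,float)+.5)/4-.5+[260,100]
P=onz("top",c([(232,175),(222,282),(388,190),(372,299)]),.1866)
print(P)
for a,b in((0,2),(1,3),(1,0)): d=P[a]-P[b];print(np.degrees(np.arctan2(d[1],d[0])),np.linalg.norm(d))
E=(P[0]+P[1])/2
for a in (82.7,83.2): print("centre",E[:2]-.1*np.array([np.cos(np.radians(a)),np.sin(np.radians(a))]))
t=np.array([.6327,-.0712])
u=np.array([np.cos(np.radians(83.2)),np.sin(np.radians(83.2))])
L=[t+sx*.1*u+sy*.026*np.array([u[1],-u[0]]) for sx,sy in((1,1),(1,-1))]
print("pred if centred",((proj("top",np.c_[L,[.1866]*2])-[260,100]+.5)*4))
```

```text
[[ 0.66806296  0.02544639  0.1866    ]
 [ 0.61798359  0.03082532  0.1866    ]
 [ 0.66040122 -0.04637412  0.1866    ]
 [ 0.60952445 -0.03777887  0.1866    ]]
83.91077495312962 0.07222802906193324
82.97070546159524 0.06912374220014515
173.8694774825544 0.05036740871412309
centre [ 0.63031682 -0.07105359]
centre [ 0.63118288 -0.0711607 ]
pred if centred [[233.34880795 170.62687266]
 [221.71331992 280.9171491 ]]
```

Call:
send_rows(
  targets="-0.4 0.03 0 0 0 0.009;-0.34 0.03 0 0 0 0;0 0 1 0 0 0;0 0 1 0 0 0;0 0 1 0 0 0",
)

```text
time_s: 16.12
tool_pos: [0.6327, -0.0798, 0.1488]
tcp_rot: [-2.36, -2.073, 0.0]
ft_force: [-0.6, -0.2, -2.4]
gripper_width: 0.0516
```

Call:
send_rows(
  targets="0 0 0.8 0 0 0;0 0 0.6 0 0 0;0 0 0.3 0 0 0;0 0 0 0 0 0;0 0 0 0 0 0",
)

```text
time_s: 16.53
tool_pos: [0.6331, -0.0798, 0.1331]
tcp_rot: [-2.36, -2.074, 0.0]
ft_force: [-0.3, 0.2, -2.6]
gripper_width: 0.0516
```

Call:
send_rows(
  targets="0 0 0 0 0 0;0 0 0 0 0 0;0 0 0 0 0 0;0 0 0 0 0 0;0 0 0 0 0 0",
)

```text
time_s: 16.95
tool_pos: [0.633, -0.0798, 0.1333]
tcp_rot: [2.36, 2.073, 0.0]
ft_force: [-0.1, 0.4, -2.5]
gripper_width: 0.0517
```

Run:
```python
from fit import *
o=manip.get_obs();M=R.from_rotvec(o["tcp_rot"]).as_matrix()
print(o["tool_pos"],o["ft_force"],o["wrist_torque"],"toolx ang",np.degrees(np.arctan2(M[1,0],M[0,0])), M[:,0],M[:,2])
im=shot("side","s8",(220,120,360,230),5)
im=shot("top","t8",(290,130,400,220),7)
```

```text
[ 0.63301852 -0.07979664  0.13330249] [-0.12043531  0.35960327 -2.47915681] [-0.01300618  0.05185858  0.00215427] toolx ang 82.60793635422662 [ 1.28658233e-01  9.91688991e-01 -5.91941529e-05] [ 2.45643940e-04 -9.15592157e-05 -9.99999966e-01]
```

View pics/s8.png

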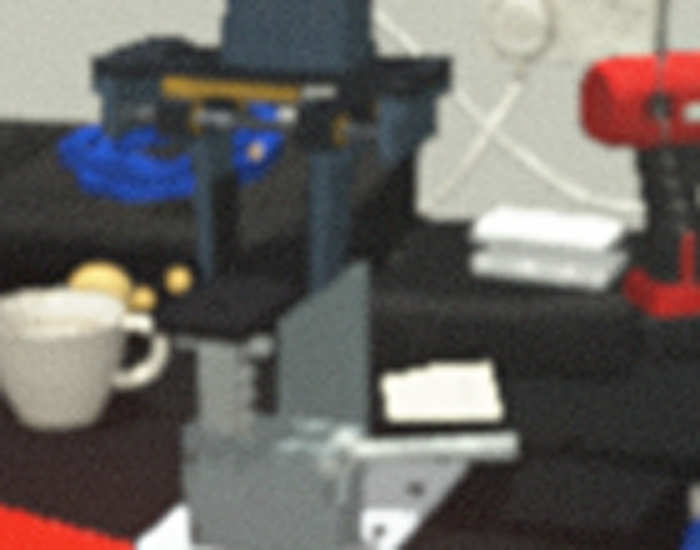

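View pics/t8.png

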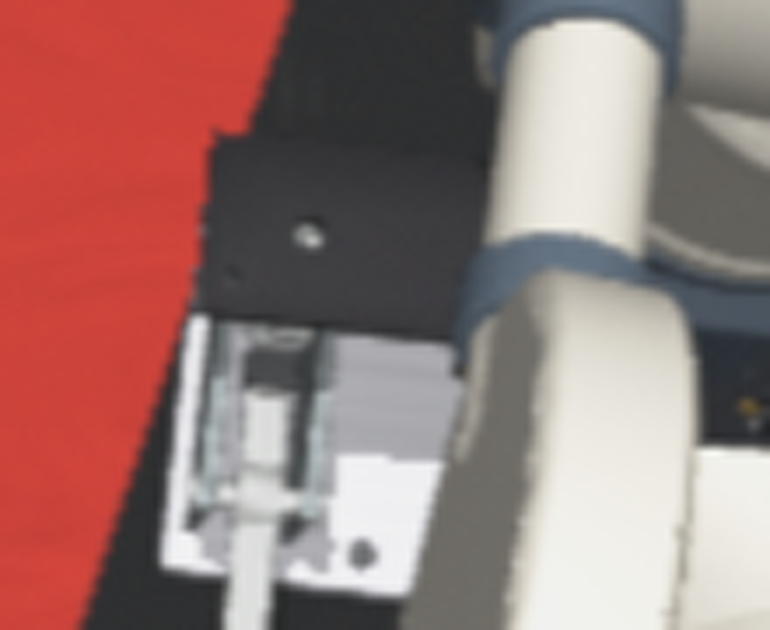

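Run:
```python
from fit import *
c=lambda U:(np.array(U,float)+.5)/7-.5+[290,130]
P=onz("top",c([(212,136),(198,312),(485,157),(455,343)]),.1399)
cc,s=np.cos(p[2]),np.sin(p[2])
Q=(P[:,:2]-p[:2])@np.array([[cc,-s],[s,cc]])
print((Q*1000).round(1))
```

```text
[[ 24.7  99.8]
 [-25.2  98.2]
 [ 27.9  23.6]
 [-25.4  26.4]]
```

Call:
send_rows(
  targets="0.05 -0.05 0.15 0 0 0;0 0 0.1 0 0 0;0 0 0.1 0 0 0;0 0 0 0 0 0;0 0 0 0 0 0",
)

```text
time_s: 17.47
tool_pos: [0.6325, -0.0792, 0.1295]
tcp_rot: [-2.36, -2.073, 0.0]
ft_force: [0.5, -0.7, -2.2]
gripper_width: 0.0514
```

Call:
send_rows(
  targets="0 0 0.05 0 0 0;0 0 0 0 0 0;0 0 0 0 0 0;0 0 0 0 0 0;0 0 0 0 0 0",
)

```text
time_s: 17.88
tool_pos: [0.6326, -0.0792, 0.1292]
tcp_rot: [2.36, 2.074, 0.0]
ft_force: [-0.8, 0.5, -1.8]
gripper_width: 0.0515
```

Call:
send_rows(
  targets="0 0 0.05 0 0 0;0 0 0 0 0 0;0 0 0 0 0 0;0 0 0 0 0 0;0 0 0 0 0 0",
)

```text
time_s: 18.3
tool_pos: [0.6325, -0.0792, 0.1286]
tcp_rot: [-2.36, -2.074, 0.0]
ft_force: [-0.7, 0.3, -2.7]
gripper_width: 0.0514
```

Run:
```python
from fit import *
for i in range(4):
    shot("side","s9",(220,120,360,230),5); o=manip.get_obs();print(o["tool_pos"],o["ft_force"],o["wrist_torque"])
```

```text
[ 0.63255466 -0.07918468  0.12862991] [-0.31460248 -1.04496011 -3.14316443] [0.02216922 0.04100967 0.01710687]
[ 0.6325389  -0.07919244  0.12864721] [ 0.65413548 -0.28870731 -2.23139095] [ 0.02010601 -0.02483908  0.05001322]
[ 0.63254552 -0.07921708  0.12865408] [ 0.37090626 -0.16672697 -2.81129976] [-0.03023196 -0.02098836 -0.00895382]
[ 0.632536   -0.07918771  0.12864237] [ 0.9879768   0.55740675 -2.49006836] [ 0.00482319 -0.00173431 -0.04432579]
```

View pics/s9.png

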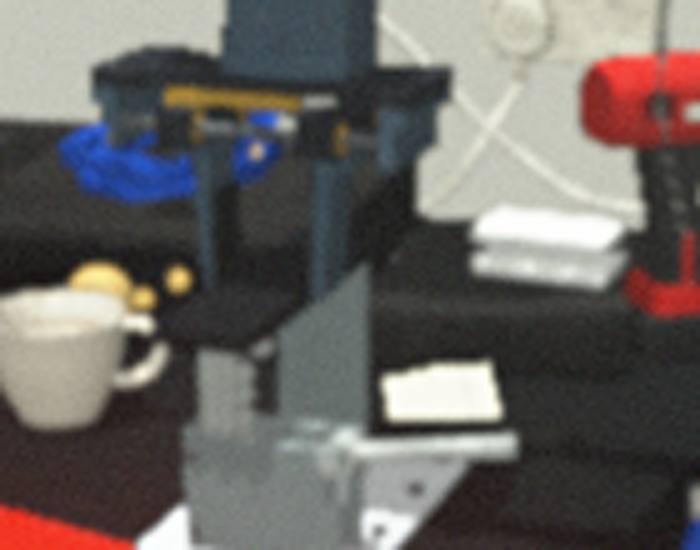

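Weight is still fully carried (-2.6 N). I'll lower a little more.

Call:
send_rows(
  targets="0 0 0.05 0 0 0;0 0 0 0 0 0;0 0 0 0 0 0;0 0 0 0 0 0;0 0 0 0 0 0",
)

```text
time_s: 18.92
tool_pos: [0.6326, -0.0792, 0.1282]
tcp_rot: [2.36, 2.074, 0.0]
ft_force: [-0.5, 0.9, -1.3]
gripper_width: 0.0518
```

Run:
```python
from fit import *
F=[]
for i in range(4):
    eyes.get_image("side"); o=manip.get_obs();F.append(o["ft_force"])
print(o["tool_pos"],np.mean(F,0))
```

```text
[ 0.63258606 -0.07918437  0.12817093] [-0.06613437  0.51179162 -1.10435459]
```

Call:
send_rows(
  targets="0 0 0.03 0 0 0;0 0 0 0 0 0;0 0 0 0 0 0;0 0 0 0 0 0;0 0 0 0 0 0",
)

```text
time_s: 19.53
tool_pos: [0.6326, -0.0792, 0.128]
tcp_rot: [2.36, 2.073, 0.0]
ft_force: [-0.8, 1.2, 6.1]
gripper_width: 0.0517
```

Run:
```python
from fit import *
F=[];T=[]
for i in range(4):
    eyes.get_image("side"); o=manip.get_obs();F.append(o["ft_force"]);T.append(o["wrist_torque"])
print(o["tool_pos"],np.mean(F,0),np.mean(T,0))
```

```text
[ 0.63262384 -0.07921473  0.12804782] [-1.8675237   1.27257311  5.36405849] [ 0.06861678  0.3137023  -0.02431054]
```

Call:
send_rows(
  targets="0 0 -0.02 0 0 0;0 0 0 0 0 0;0 0 0 0 0 0;0 0 0 0 0 0;0 0 0 0 0 0",
)

```text
time_s: 20.15
tool_pos: [0.6326, -0.0792, 0.128]
tcp_rot: [2.36, 2.074, 0.0]
ft_force: [0.4, 0.6, 3.2]
gripper_width: 0.0512
```

Call:
send_rows(
  targets="0 0 0 0 0 0;0 0 0 0 0 0;0 0 0 0 0 0;0 0 0 0 0 0;0 0 0 0 0 0",
  jaw=7.5,
)

```text
time_s: 20.57
tool_pos: [0.6325, -0.0792, 0.1279]
tcp_rot: [-2.36, -2.074, 0.0]
ft_force: [0.2, -0.1, -0.4]
gripper_width: 0.0748
```

Call:
send_rows(
  targets="0 0 0 0 0 0;0 0 0 0 0 0;0 0 0 0 0 0;0 0 0 0 0 0;0 0 0 0 0 0",
)

```text
time_s: 20.98
tool_pos: [0.6325, -0.0792, 0.128]
tcp_rot: [2.36, 2.074, 0.0]
ft_force: [-0.4, 0.4, -0.6]
gripper_width: 0.0747
```

Call:
send_rows(
  targets="0 0 -0.5 0 0 0;0 0 -1 0 0 0;0 0 -2 0 0 0;0 0 -3 0 0 0;0 0 -3 0 0 0",
)

```text
time_s: 21.4
tool_pos: [0.6321, -0.0791, 0.2246]
tcp_rot: [-2.359, -2.073, 0.001]
ft_force: [1.1, -0.5, 1.2]
gripper_width: 0.0748
```

Call:
send_rows(
  targets="4 -1 0 0 0 0;4 -1 0 0 0 0;4 -1 0 0 0 0;4 -1 0 0 0 0;4 -1 0 0 0 0",
)

```text
time_s: 21.82
tool_pos: [0.6083, 0.1273, 0.2243]
tcp_rot: [2.36, 2.073, 0.002]
ft_force: [1.0, 1.0, 0.2]
gripper_width: 0.0752
```

Call:
send_rows(
  targets="4 0 0 0 0 0;4 0 0 0 0 0;0 0 0 0 0 0;0 0 0 0 0 0;0 0 0 0 0 0",
)

```text
time_s: 22.23
tool_pos: [0.6189, 0.2047, 0.2236]
tcp_rot: [2.359, 2.074, 0.0]
ft_force: [-0.1, -0.6, -0.8]
gripper_width: 0.075
```

Run:
```python
from fit import *
im=shot("side","s10",(220,120,360,230),5)
im=shot("top","t10"); save(im,"t10c",(300,130,440,250),5)
L=np.array([(.026,.1,.135),(-.026,.1,.135),(-.026,-.1,.135),(.026,-.1,.135)])
print(((proj("top",W(L))-[300,130]+.5)*5).round())
print(((proj("side",W(L))-[220,120]+.5)*5).round())
print(((proj("side",W(L-[0,0,.01]))-[220,120]+.5)*5).round())
```

```text
[[101.  97.]
 [ 86. 227.]
 [596. 287.]
 [608. 157.]]
[[150. 327.]
 [245. 339.]
 [382. 236.]
 [299. 228.]]
[[151. 346.]
 [245. 358.]
 [382. 253.]
 [299. 244.]]
```

View pics/s10.png

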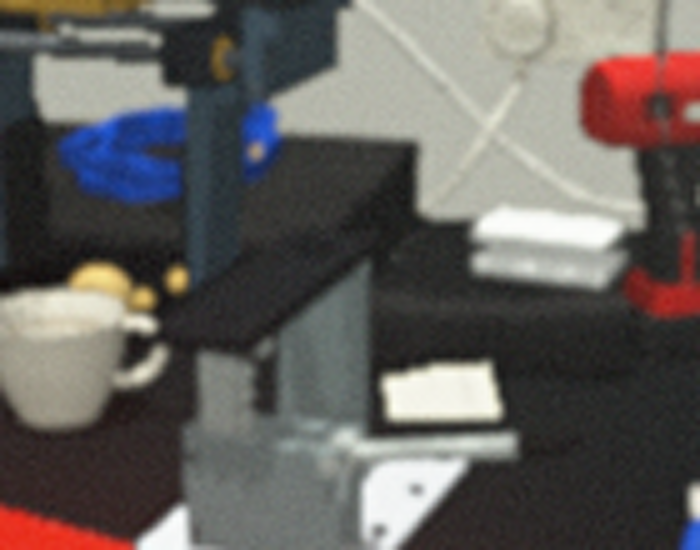

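View pics/t10c.png

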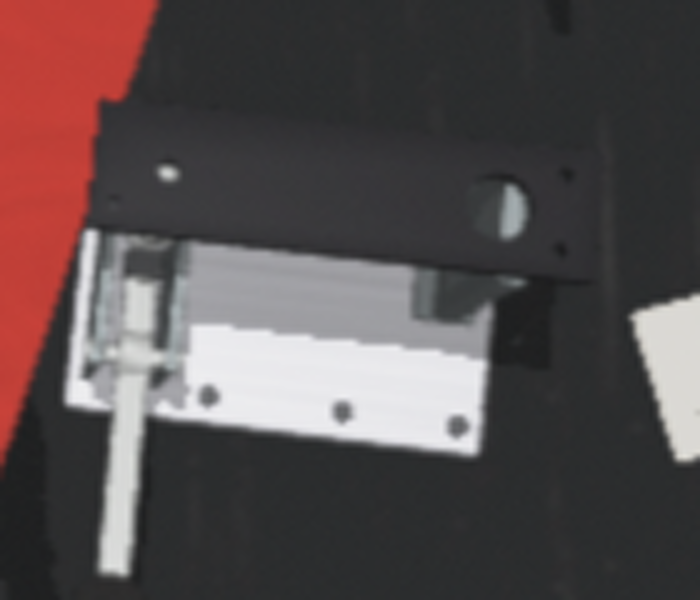

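Run:
```python
from fit import *
im=eyes.get_image("top"); c=im[130:210,300:440].astype(float)
g=np.clip((c-25)*5,0,255).astype(np.uint8); cv2.imwrite("pics/t11.png",cv2.resize(g,None,fx=5.7,fy=5.7,interpolation=cv2.INTER_CUBIC)[:,:,::-1])
L=np.array([(.026,.1,.135),(-.026,.1,.135),(-.026,-.1,.135),(.026,-.1,.135)])
print(((proj("top",W(L))-[300,130]+.5)*5.7).round())
```

```text
[[115. 111.]
 [ 98. 259.]
 [680. 328.]
 [693. 179.]]
```

View pics/t11.png

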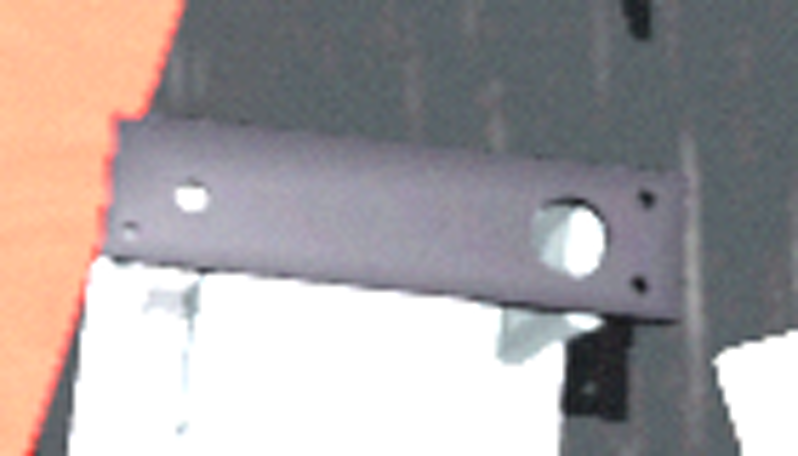

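Run:
```python
from fit import *
ims=np.mean([eyes.get_image("top").astype(float) for _ in range(6)],0)
np.save("top_avg.npy",ims)
d=cv2.GaussianBlur(ims,(3,3),0.7); 
b=d[...,1]-d[...,0]   # G-R
for u in (340,360,380,400): print(u,[(v,*d[v,u].round().astype(int)) for v in list(range(148,164))+list(range(172,190))][::1])
```

```text
340 [(148, np.int64(44), np.int64(45), np.int64(46)), (149, np.int64(44), np.int64(45), np.int64(46)), (150, np.int64(44), np.int64(45), np.int64(46)), (151, np.int64(45), np.int64(46), np.int64(47)), (152, np.int64(48), np.int64(47), np.int64(50)), (153, np.int64(50), np.int64(49), np.int64(51)), (154, np.int64(51), np.int64(50), np.int64(53)), (155, np.int64(52), np.int64(51), np.int64(54)), (156, np.int64(53), np.int64(52), np.int64(55)), (157, np.int64(54), np.int64(54), np.int64(56)), (158, np.int64(55), np.int64(55), np.int64(57)), (159, np.int64(57), np.int64(56), np.int64(59)), (160, np.int64(58), np.int64(57), np.int64(60)), (161, np.int64(59), np.int64(58), np.int64(61)), (162, np.int64(60), np.int64(58), np.int64(62)), (163, np.int64(60), np.int64(58), np.int64(62)), (172, np.int64(61), np.int64(60), np.int64(62)), (173, np.int64(60), np.int64(59), np.int64(62)), (174, np.int64(59), np.int64(58), np.int64(61)), (175, np.int64(58), np.int64(57), np.int64(59)), (176, np.int64(55), np.int64(54), np.int64(57)), (177, np.int64(60), np.int64(59), np.int64(62)), (178, np.int64(95
[... 4979 characters left out ...]
nt64(129)), (176, np.int64(115), np.int64(121), np.int64(122)), (177, np.int64(92), np.int64(96), np.int64(98)), (178, np.int64(67), np.int64(68), np.int64(70)), (179, np.int64(55), np.int64(55), np.int64(58)), (180, np.int64(53), np.int64(53), np.int64(55)), (181, np.int64(51), np.int64(51), np.int64(54)), (182, np.int64(50), np.int64(49), np.int64(52)), (183, np.int64(47), np.int64(47), np.int64(49)), (184, np.int64(50), np.int64(51), np.int64(52)), (185, np.int64(67), np.int64(70), np.int64(71)), (186, np.int64(73), np.int64(77), np.int64(78)), (187, np.int64(65), np.int64(68), np.int64(69)), (188, np.int64(56), np.int64(58), np.int64(59)), (189, np.int64(44), np.int64(46), np.int64(47))]
```

Run:
```python
from fit import *
d=np.load("top_avg.npy").mean(2)
def edge(us,v0,v1,thr,sl):
    out=[]
    for u in us:
        off=sl*(u-us[0]); a=int(round(v0+off)); col=d[a:a+v1-v0,u]
        s=np.sign(col-thr); i=np.where(s[1:]!=s[:-1])[0]
        if len(i): i=i[0]; out.append((u,a+i+(thr-col[i])/(col[i+1]-col[i])))
    return np.array(out)
def ang(e,z):
    P=onz("top",e,z)[:,:2]; 
    k=np.polyfit(P[:,1],P[:,0],1); r=P[:,0]-np.polyval(k,P[:,1]); 
    cc,s=np.cos(p[2]),np.sin(p[2]); Q=(P-p[:2])@np.array([[cc,-s],[s,cc]])
    return "yaw",np.degrees(-np.arctan(k[0])).round(2),"x mean mm",(Q[:,0].mean()*1e3).round(2),"rms",(r.std()*1e3).round(2),len(e)
print("bar top edge",ang(edge(np.arange(330,412),147,155,47,.107),.135))
b=edge(np.arange(340,382),174,182,105,.108); print("bar bottom edge .125",ang(b,.125),".135",ang(b,.135))
pe=edge(np.arange(336,390),208,220,130,.12);print(pe[0],pe[-1]);print("plate edge",ang(pe,.008), "expect x -84")
```

```text
bar top edge ('yaw', np.float64(-7.46), 'x mean mm', np.float64(26.26), 'rms', np.float64(1.05), 80)
bar bottom edge .125 ('yaw', np.float64(-6.98), 'x mean mm', np.float64(-24.83), 'rms', np.float64(0.19), 42) .135 ('yaw', np.float64(-6.98), 'x mean mm', np.float64(-26.72), 'rms', np.float64(0.19), 42)
[336.         213.68217054] [389.         219.90171699]
plate edge ('yaw', np.float64(-7.77), 'x mean mm', np.float64(-83.04), 'rms', np.float64(2.81), 54) expect x -84
```

Run:
```python
from fit import *
o=manip.get_obs();print(o["time_s"],o["tool_pos"],o["dq"].round(3))
print(manip.sign_off())
```

```text
22.6833 [0.61900953 0.20444026 0.22307946] [ 0.004  0.001 -0.001  0.    -0.001  0.001]
the job is handed in; nothing more can be done
None
```

The job is handed in at 22.7 s: the saddle is up three notches and the bar lies across the saddle and the fixed rest, released, with the arm clear of it. `sign_off()` gave no verdict.

- **Lever:** I pressed it to its stop three times, with the pad at 53.7 mm and 34–38 N on the fingers, and raised the tool well clear of the pad after each press. The side pictures showed the saddle at 0.012, 0.024 and then 0.036, with the lever fully up after each stroke.
- **Bar placement:** I gripped it at mid-length, turned it, and lowered it until the wrist force showed contact. The final press before I backed off and opened the jaws was about 8 N in all on the two supports, below the saddle's 13 N brake.
- **Final checks:**
  - The top picture puts the bar's centre within about 1 mm of the middle.
  - The bar's two long edges read -7.0° and -7.5°, against about -7.3° for the fixture, so it is square to within about half a degree.
  - The side picture shows it lying flat on both supports.
- **Disagreements:**
  - Just before release, the tool's own reading put the bar about 1 mm further along x than the camera did. I placed it between the two.
  - A late re-fit of the plate edge read -7.8° with a 2.8 mm scatter. I treated it as disturbed by other edges and did not use it.
- **Other things on the bench:** I never moved near the post, foot or pliers, but I did not re-measure them at the end.

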